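# Pink porcelain onto the cup riser

## Robot

A 6-joint arm with a two-finger parallel gripper is mounted at the origin on the work surface. World frame = base frame: x ahead of the robot, y to its left, z up, the work surface at z = 0. Lengths are in m, angles in degrees, forces in N, time in s.
With the tool pointing down it reaches from about 0.25 to 0.725 m from the base axis. Payload 9.7 kg.
Tool frame: the origin (TCP) lies between the finger pads; the fingertips stand bot.tcp_to_tips ahead of it and the grasp point (between the pads) lies 11 mm behind it (bot.tcp_to_tips is the distance from the TCP to the fingertips, in m); z points along the fingers, y is the line along which they close (so a half turn about z gives the same grasp; the last joint's range is limited). The gripper opens to 85 mm and grips with 20 to 120 N. Pads are 22 mm wide; open, the fingers measure 114 mm over their backs; the gripper's body (76 mm by 85 mm) begins 54 mm behind the grasp point. The pads swing forward as they close: fully open they stand 13 mm farther back than shut.
Start: joints at [-77.292, 4.979, 10.078, 95.1, 0, 90], TCP at [0.121, -0.537, 0.239] pointing down, gripper open.
Joint ranges: [-179.16, 179.16], [-48.56, 103.87], [-65.8, 70.77], [-126.05, 130.52], [-82.76, 87.17], [-180, 180]. Speed limits (degrees/s): [127.2, 127.2, 147.25, 180, 180, 180].

## Interface

Orientations are given as [roll, pitch, yaw] about the fixed x, y, z axes, in that order (R = Rz(yaw) Ry(pitch) Rx(roll)).
In Python, from workcell import bot gives the robot as it stands. The module is installed in compiled form; this text tells all that it offers.
- The arm moves only by the tool carry_out, never from a script. Its arguments are lists of equal length, an entry for each row: "linear": the shift along the world's x, y, z normalised to -1 to 1, where 1 is 2 cm, a list of three; "rotation": the turn, a rotation vector about the world's x, y, z normalised to -1 to 1, where 1 is 8 degrees, a list of three; "grip": the closure, from -1 (fully open) to 1 (shut). In form: {"linear": [[tx, ty, tz], ...], "rotation": [[rx, ry, rz], ...], "grip": [grip, ...]}. A call has 1 to 12 rows; each row shifts and turns the commanded pose from where the row before left it; what a row does not reach is not made up. A row lasts 1/10 s, in which the tool goes at most 50 mm and 8.59 degrees, less where a joint would pass 70% of its speed; a pose out of reach is approached as far as the arm can. A call with a number of a shift or a turn outside -1 to 1 is refused whole. A call with a gripper value outside its range is refused whole. The fingers move at their own pace and stop on an object; "grip_force" is the grip in N (left out, the last holds). Time passes only in rows, so rows that do not move let the fingers close. It gives the time, the measured TCP pose, the force, the opening and the grip force at its end, in the units of the state.
- bot.get_obs(): the state, without advancing time (a new reading comes with each control period).
- bot.camera(name): name is "scene" or "top" or "wrist"; returns the picture (384x512x3 uint8, blue, green, red); there is no depth.
- bot.camera_model(name): a dict with "fx", "fy", "cx", "cy" (pixels), "camera_from_world" (4x4, takes a point from world to camera coordinates). Camera axes: x right, y up, looking along -z (the intrinsics and any distortion apply to the point x, -y, -z); pixel columns grow to the right and rows downward; lengths in m; the calibration is good to about 2 mm. A picture is of the moment at which its call begins: read the wrist's pose just before it. camera_model takes no time and is no camera call; for the wrist camera it gives the pose at the moment of the call.
- bot.job_done(): hands the job in; it is judged then, once.
The state is a dict: "time": time; "q": joint angles; "qd": joint speeds; "joint_efforts": joint torques, N m; "ee_pos": TCP position; "tcp_rot": TCP orientation; "wrist_force": force on the tool from outside, world axes, zero at the start; "torque": the same for the moment, N m; "opening": finger opening in m; "grasp_force": force on a finger pad.
Only numpy, scipy, OpenCV 4.12 (cv2) and the standard library are available. Lean on these libraries where they do the work, as an engineer would, in place of code of your own. Each camera call takes 0.05 s, during which the arm holds its last target. There are 200 camera calls.

## Task

Put the pink porcelain away on the little two-level riser: stand the gold-rimmed cup on the black coaster and the plain pink cup on the cork coaster, then lower the loose drilled board over all four pins until it lies flat on the end panels, and last stand the tall pink beaker upright on the middle of the board. Set the porcelain down by hand, never letting it drop, and leave the white cup, the blue beaker and the sugar box where they are.

Things in the scene. Friction and masses are not known exactly. Their poses are not given: they have to be found in the camera images.
- stand: fixed riser: white base 236 x 60 x 10 mm; across each end a dark wood panel 18 mm thick, 60 wide, top 80 mm above the shelf, centred at x = +-109 mm. On each panel stand two steel pins, 8 mm thick, 20 mm tall (top 5 mm tapered), at y = +-17 mm. Between the panels (200 mm clear) it is open at both long sides and above. Origin: centre of underside, on the shelf; x along its length, z up
- coaster_black: fixed black disc, 56 mm in diameter, 5 mm thick, on the riser's base board (its top is 15 mm above the shelf), on the riser's centre line 48 mm from the middle, at either end; origin at the centre of its underside, z up
- coaster_cork: fixed cork disc, 56 mm in diameter, 5 mm thick, on the riser's base board (its top is 15 mm above the shelf), on the riser's centre line 48 mm from the middle, at the other end from the black one; origin at the centre of its underside, z up
- deck: loose light wooden board 244 x 60 x 12 mm, about 140 g, flat on the shelf; four through holes 13 mm wide at x = +-109, y = +-17 mm fit over the riser's pins (2.5 mm play all round, either way round). Origin: centre of the underside, x along its length, y across it, z up. Seated, its underside is 80 mm and its top 92 mm above the shelf
- cup_gold: loose pale pink cup with a gold rim, 50 mm high, about 120 g; straight-sided, handleless, 54 mm across outside from 6 mm above the foot up to the rim (the foot narrows to 44 mm), wall 4 mm, open top; origin at the centre of the underside, z up, stands upright at the start
- cup_plain: loose pale pink cup, plain rim, 50 mm high, about 120 g; straight-sided, handleless, 54 mm across outside from 6 mm above the foot up to the rim (the foot narrows to 44 mm), wall 4 mm, open top; origin at the centre of the underside, z up, stands upright at the start
- beaker_pink: loose tall pale pink beaker, 85 mm high, about 180 g; straight-sided, handleless, 54 mm across outside from 6 mm above the foot up to the rim (the foot narrows to 44 mm), wall 4 mm, open top; origin at the centre of the underside, z up, stands upright at the start
- cup_white: white cup, 50 mm high, not to be moved; straight-sided, handleless, 54 mm across outside from 6 mm above the foot up to the rim (the foot narrows to 44 mm), wall 4 mm, open top; origin at the centre of the underside, z up, stands upright at the start
- beaker_blue: tall dark blue beaker, 85 mm high, not to be moved; straight-sided, handleless, 54 mm across outside from 6 mm above the foot up to the rim (the foot narrows to 44 mm), wall 4 mm, open top; origin at the centre of the underside, z up, stands upright at the start
- sugar_box: white ceramic sugar box with a lid and a small wooden knob, 89 x 69 mm, 72 mm high over the knob, about 700 g, not to be moved; origin at the centre of the underside, x along its longer side, z up
Things that resemble listed ones, but are neither listed nor needed, are in the scene too. What is shaped like the cup_plain but green or red is not meant.

How it is judged (in metres and radians):
On the way, in this order (a step that is already met when the one before it is completed fails the run):
1. the gold-rimmed cup stands on the black coaster and the plain pink cup on the cork coaster (horizontal distance between cup_gold and coaster_black below 0.012 m and z of cup_gold in the frame of coaster_black between 0.001 and 0.01 m and angle between each of cup_gold, cup_plain's own z axis and vertical below 0.1 rad and horizontal distance between cup_plain and coaster_cork below 0.012 m and z of cup_plain in the frame of coaster_cork between 0.001 and 0.01 m), for 0.2 s.
2. the board lies flat on both end panels with all four pins through it, the cups still in place (all of step 1 and z of deck in the frame of stand between 0.076 and 0.084 m and horizontal distance between deck and stand below 0.008 m and angle between the x axis of deck and the x axis of stand, either way round below 0.08 rad and angle between deck's own z axis and vertical below 0.05 rad), for 0.2 s.
3. the tall pink beaker stands on the middle of the board (all of step 2 and horizontal distance between beaker_pink and deck below 0.012 m and z of beaker_pink in the frame of deck between 0.008 and 0.017 m and angle between beaker_pink's own z axis and vertical below 0.1 rad), for 0.2 s.
At the end, for the whole second after the job is handed in: Short pink cups upright within 12 mm of their own coasters; board flat on the end panels (underside 76-84 mm up, within 8 mm and 0.08 rad of the riser), pins through it; pink beaker upright within 12 mm of the board's middle; all released, at rest (all of step 3 and linear speed of each of cup_plain, cup_gold, beaker_pink, deck below 0.01 m/s); the robot touches nothing.
It fails at once if the white cup, the blue beaker or the sugar box is shifted by more than 15 mm (distance of any of cup_white, beaker_blue, sugar_box from where it was at the start of the episode above 0.015 m).
It fails at once if the gold-rimmed cup is dropped: moving faster than 0.5 m/s (a fall of over 12 mm) with no finger touching it (contact force between cup_gold and the fingers below 0.05 N and linear speed of cup_gold above 0.5 m/s).
It fails at once if the plain pink cup is dropped: moving faster than 0.5 m/s (a fall of over 12 mm) with no finger touching it (contact force between cup_plain and the fingers below 0.05 N and linear speed of cup_plain above 0.5 m/s).
It fails at once if the pink beaker is dropped: moving faster than 0.5 m/s (a fall of over 12 mm) with no finger touching it (contact force between beaker_pink and the fingers below 0.05 N and linear speed of beaker_pink above 0.5 m/s).
It also fails if it takes over 115 s, if anything falls off the work surface, if the arm or the gripper's body presses on something with over 40 N, if the wrist force passes 120 N, or if a joint passes its speed limit or range.

## Working session

There is one attempt and no reset: what is moved stays moved. The work goes in short steps, Python scripts to look and compute and a tool call to move; the robot and the scene stay as the last step left them, time stands still between calls to the robot, and variables do not carry over. Pictures are saved under pics/ and viewed, at most 14 in all, crops included, and the job is handed in when it is done.

Besides the shell and the picture viewer there is one more tool, called after "Request:" as name(argument=value, ...) on one line, values as JSON. carry_out: Moves the arm, as the interface text tells. Its arguments: {"type":"object","properties":{"linear":{"type":"array","items":{"type":"array","items":{"type":"number"}}},"rotation":{"type":"array","items":{"type":"array","items":{"type":"number"}}},"grip":{"type":"array","items":{"type":"number"}},"grip_force":{"type":"number"}},"required":["linear","rotation","grip"]}

```bash
mkdir -p pics; python3 - <<'E'
from workcell import bot
import cv2
o=bot.get_obs();print(o['time'],o['ee_pos'],o['tcp_rot'],o['opening'],bot.tcp_to_tips)
for n in("scene","top"):
    im=bot.camera(n);cv2.imwrite(f"pics/{n}0.png",im);m=bot.camera_model(n);print(m)
E
```

```text
0.0 [ 0.12094072 -0.53631596  0.23859489] [-1.79924847e+02 -4.79615899e-04  1.27083114e+01] 0.08550466450502113 0.008
{'fx': 432.78923444102776, 'fy': 432.78923444102776, 'cx': 259.21058505886236, 'cy': 197.01569921774583, 'camera_from_world': array([[ 0.86087893,  0.50854268,  0.01648656, -0.48337967],
       [-0.39575403,  0.64887792,  0.64987398,  0.16540337],
       [ 0.31979089, -0.56598744,  0.75986315, -1.58376254],
       [ 0.        ,  0.        ,  0.        ,  1.        ]])}
{'fx': 358.5655033096467, 'fy': 358.5655033096467, 'cx': 252.62158346442024, 'cy': 189.2071171131447, 'camera_from_world': array([[ 0.01433561, -0.99987284,  0.00698456, -0.01401856],
       [ 0.99589201,  0.01490244,  0.08931419, -0.55394666],
       [-0.08940692,  0.00567549,  0.99597901, -0.99471386],
       [ 0.        ,  0.        ,  0.        ,  1.        ]])}
```

View pics/scene0.png

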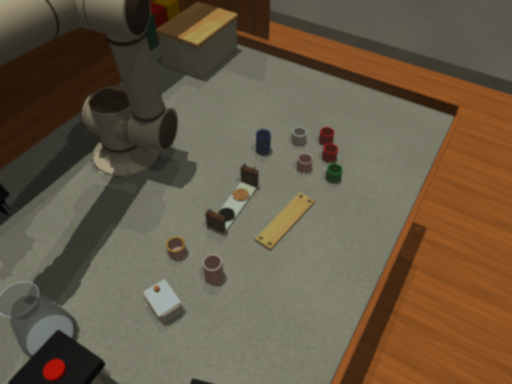

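View pics/top0.png

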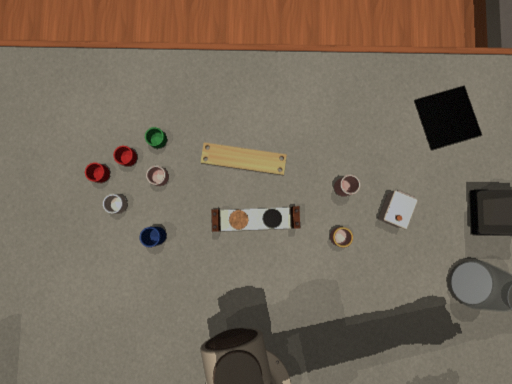

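The scene shows the riser in the middle with cork (238,219) and black (272,218) coasters in the top view. The board is at (243,158), the gold cup at (342,237), the plain pink cup at (157,176), the pink beaker at (348,185), the sugar box at (400,210), the blue beaker at (152,237) and the white cup at (115,204). Next I'll measure them.

```bash
cat > h.py <<'E'
import numpy as np, cv2
from workcell import bot
def ray(m,uv,z):
    T=m['camera_from_world'];R=T[:3,:3];c=-R.T@T[:3,3]
    uv=np.atleast_2d(uv).astype(float)
    d=np.c_[(uv[:,0]-m['cx'])/m['fx'],-(uv[:,1]-m['cy'])/m['fy'],-np.ones(len(uv))]@R
    return c+d*((z-c[2])/d[:,2])[:,None]
def proj(m,p):
    T=m['camera_from_world'];q=np.atleast_2d(p)@T[:3,:3].T+T[:3,3]
    return np.c_[m['cx']+m['fx']*q[:,0]/-q[:,2],m['cy']-m['fy']*q[:,1]/-q[:,2]]
E
python3 - <<'E'
from h import *
im=cv2.imread('pics/top0.png');m=bot.camera_model('top')
big=cv2.resize(im[110:260,85:425],None,fx=2.3,fy=2.3,interpolation=cv2.INTER_CUBIC);cv2.imwrite('pics/topbig.png',big)
for n,uv,z in [('gold',(342,237),.05),('plain',(157,176),.05),('beaker',(348,185),.085),('white',(115,204),.05),('blue',(152,237),.085),('cork',(238.5,219.5),.015),('black',(272.5,218),.015),('deck',(243.5,158.5),.012),('sugar',(400,209),.05)]:
    print(n,ray(m,uv,z).round(4))
    u,v=map(int,uv);print(im[v,u],im[v-4,u],end=' ')
hsv=cv2.cvtColor(im,cv2.COLOR_BGR2HSV)
# deck
M=cv2.inRange(hsv,(15,60,100),(35,255,255));cs,_=cv2.findContours(M,0,2)
for c in cs:
    if cv2.contourArea(c)>300:
        r=cv2.minAreaRect(c);b=ray(m,cv2.boxPoints(r),.012);print('deckbox',b.mean(0),b.round(3).tolist())
E
```

```text
gold [[ 0.4238 -0.253   0.05  ]]
[155 172 174] [134 147 171] plain [[0.5847 0.2603 0.05  ]]
[151 164 173] [129 141 173] beaker [[ 0.5639 -0.2613  0.085 ]]
[132 144 174] [52 57 79] white [[0.5052 0.3728 0.05  ]]
[166 175 173] [147 163 173] blue [[0.4181 0.2581 0.085 ]]
[103  62  43] [87 52 37] cork [[0.4677 0.033  0.015 ]]
[ 68 104 145] [ 70 105 147] black [[ 0.4734 -0.0638  0.015 ]]
[30 34 36] [30 31 34] deck [[0.6443 0.0218 0.012 ]]
[101 154 172] [ 98 150 172] sugar [[ 0.503  -0.4143  0.05  ]]
[178 176 173] [178 177 174] deckbox [ 0.4224115  -0.26552822  0.012     ] [[0.45, -0.237, 0.012], [0.451, -0.294, 0.012], [0.395, -0.294, 0.012], [0.394, -0.237, 0.012]]
deckbox [0.64564194 0.02270898 0.012     ] [[0.629, 0.148, 0.012], [0.694, 0.141, 0.012], [0.662, -0.104, 0.012], [0.598, -0.095, 0.012]]
```

View pics/topbig.png

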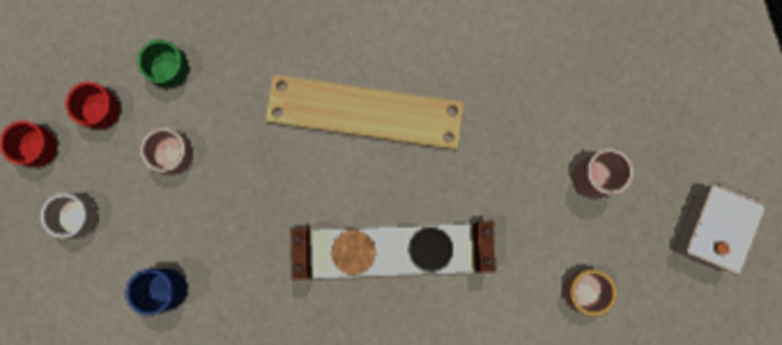

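Request:
carry_out(linear=[[0.95, 0.89, -0.12], [0.95, 0.89, -0.12], [0.95, 0.89, -0.12], [0.95, 0.89, -0.12], [0.95, 0.89, -0.12], [0.95, 0.89, -0.12], [0.95, 0.89, -0.12], [0.95, 0.89, -0.12]], rotation=[[0, 0, 0.63], [0, 0, 0.63], [0, 0, 0.63], [0, 0, 0.63], [0, 0, 0.63], [0, 0, 0.63], [0, 0, 0.63], [0, 0, 0.63]], grip=[-1, -1, -1, -1, -1, -1, -1, -1])

```text
time: 0.9
ee_pos: [0.2736, -0.3932, 0.2197]
tcp_rot: [-180.0, -0.0, 53.2]
wrist_force: [0.7, 0.1, -0.5]
opening: 0.0854
grasp_force: 0.0
```

Request:
carry_out(linear=[[0.95, 0.89, -0.12], [0.95, 0.89, -0.12], [0.95, 0.89, -0.12], [0.95, 0.89, -0.12], [0.95, 0.89, -0.12], [0.95, 0.89, -0.12], [0.95, 0.89, -0.12], [0.95, 0.89, -0.12], [0, 0, 0], [0, 0, 0]], rotation=[[0, 0, 0.63], [0, 0, 0.63], [0, 0, 0.63], [0, 0, 0.63], [0, 0, 0.63], [0, 0, 0.63], [0, 0, 0.63], [0, 0, 0.63], [0, 0, 0], [0, 0, 0]], grip=[-1, -1, -1, -1, -1, -1, -1, -1, -1, -1])

```text
time: 1.9
ee_pos: [0.425, -0.2513, 0.2005]
tcp_rot: [-180.0, -0.0, 93.4]
wrist_force: [-0.7, -0.8, 0.3]
opening: 0.0855
grasp_force: 0.0
```

```bash
python3 - <<'E'
from h import *
o=bot.get_obs();print(o['time'],o['ee_pos'],o['tcp_rot'],o['q'],o['wrist_force'])
m=bot.camera_model('wrist');im=bot.camera('wrist');cv2.imwrite('pics/w1.png',im);print(m)
print(proj(m,[[.424,-.253,.05],[.564,-.261,.085],[.4734,-.0638,.015]]))
E
```

```text
1.9 [ 0.42502725 -0.25134946  0.2004829 ] [-1.79953215e+02 -2.08382157e-02  9.33666568e+01] [-3.05939408e+01 -3.29798290e+00 -2.60428326e+00  9.07441446e+01
 -8.85135241e-03  5.60393979e+01] [-0.67791697 -0.81360831  0.33048286]
{'fx': 302.2821736107642, 'fy': 302.2821736107642, 'cx': 256.6448793978899, 'cy': 184.86366987544918, 'camera_from_world': array([[ 9.98265304e-01,  5.88741697e-02,  4.63634101e-04,
        -4.09178817e-01],
       [-5.55658523e-02,  9.44714578e-01, -3.23151361e-01,
         2.89937257e-01],
       [-1.94632700e-02,  3.22565029e-01,  9.46347179e-01,
        -2.54831508e-01],
       [ 0.00000000e+00,  0.00000000e+00,  0.00000000e+00,
         1.00000000e+00]])}
[[255.84559456 173.47177715]
 [411.97627425 202.17831274]
 [323.32154585 -37.03022879]]
```

View pics/w1.png

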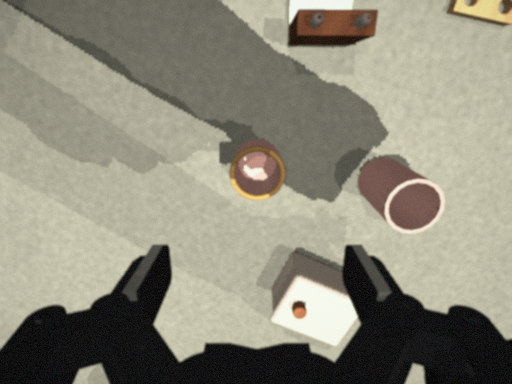

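Wrist view: the gold rim is at (258,173), the beaker rim at (414,205), the near riser panel with its pins at (315,18) and (363,20), and a corner of the board at top right.

```bash
python3 - <<'E'
from h import *
m=bot.camera_model('wrist')
print(ray(m,(258,173),.05),ray(m,(414,205),.085),ray(m,[(315,18),(363,20)],.1))
E
```

```text
[[ 0.42585584 -0.25290207  0.05      ]] [[ 0.56630025 -0.26426587  0.085     ]] [[ 0.4574673  -0.12411028  0.1       ]
 [ 0.49084186 -0.12340757  0.1       ]]
```

Request:
carry_out(linear=[[0.04, -0.08, -1], [0, 0, -1], [0, 0, -1], [0, 0, -1], [0, 0, -1], [0, 0, -1], [0, 0, -1], [0, 0, -1], [0, 0, -0.9], [0, 0, 0], [0, 0, 0]], rotation=[[0, 0, 0], [0, 0, 0], [0, 0, 0], [0, 0, 0], [0, 0, 0], [0, 0, 0], [0, 0, 0], [0, 0, 0], [0, 0, 0], [0, 0, 0], [0, 0, 0]], grip=[-1, -1, -1, -1, -1, -1, -1, -1, -1, -1, -1])

```text
time: 3.05
ee_pos: [0.4253, -0.2538, 0.0233]
tcp_rot: [-180.0, -0.0, 93.3]
wrist_force: [0.9, 0.3, 0.7]
opening: 0.0856
grasp_force: 0.0
```

Request:
carry_out(linear=[[0, 0, 0], [0, 0, 0], [0, 0, 0], [0, 0, 0], [0, 0, 0], [0, 0, 0], [0, 0, 0], [0, 0, 0]], rotation=[[0, 0, 0], [0, 0, 0], [0, 0, 0], [0, 0, 0], [0, 0, 0], [0, 0, 0], [0, 0, 0], [0, 0, 0]], grip=[1, 1, 1, 1, 1, 1, 1, 1], grip_force=40)

```text
time: 3.85
ee_pos: [0.4262, -0.2537, 0.0241]
tcp_rot: [179.9, 0.1, 93.3]
wrist_force: [-1.8, -0.8, 5.8]
opening: 0.0518
grasp_force: 41.7
```

Request:
carry_out(linear=[[0, 0, 0.3], [0, 0, 0.8], [0, 0, 1], [0, 0, 1], [0, 0, 1], [0.6, 0.6, 1], [0.8, 0.8, 1], [0.8, 0.8, 1], [0, 0.5, 1], [0, 0, 0], [0, 0, 0]], rotation=[[0, 0, 0], [0, 0, 0], [0, 0, 0], [0, 0, 0], [0, 0, 0], [0, 0, 0], [0, 0, 0], [0, 0, 0], [0, 0, 0], [0, 0, 0], [0, 0, 0]], grip=[1, 1, 1, 1, 1, 1, 1, 1, 1, 1, 1])

```text
time: 4.95
ee_pos: [0.4698, -0.1994, 0.1847]
tcp_rot: [180.0, 0.0, 93.4]
wrist_force: [-0.3, -0.8, -1.2]
opening: 0.0518
grasp_force: 42.4
```

```bash
python3 - <<'E'
from h import *
o=bot.get_obs();print(o['time'],o['ee_pos'],o['tcp_rot'],o['opening'])
m=bot.camera_model('wrist');im=bot.camera('wrist');cv2.imwrite('pics/w2.png',im)
E
```

```text
4.95 [ 0.46981549 -0.19943526  0.18468367] [1.79986677e+02 1.63900316e-02 9.33778075e+01] 0.051784100005764847
```

View pics/w2.png

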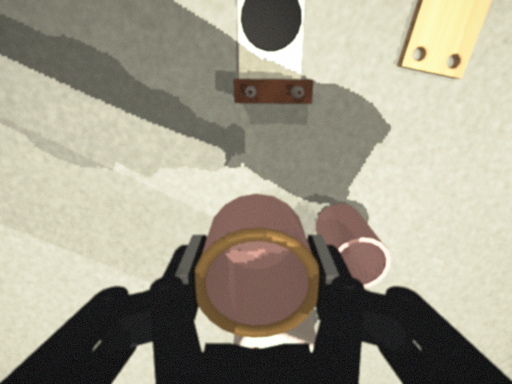

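The cup is held level. The pin tops are at (250,91) and (298,92), the black coaster at (271,17), and the board's near holes at (419,54) and (454,61).

```bash
python3 - <<'E'
from h import *
m=bot.camera_model('wrist')
p=ray(m,[(250,91),(298,92)],.1);print(p,np.degrees(np.arctan2(*(p[1]-p[0])[1::-1])))
print(ray(m,(271,17),.015),ray(m,[(419,54),(454,61)],.012))
E
```

```text
[[ 0.45995959 -0.12219976  0.1       ]
 [ 0.49312565 -0.12091974  0.1       ]] 2.2101923602520643
[[ 0.47382023 -0.06061591  0.015     ]] [[ 0.61414483 -0.08258632  0.012     ]
 [ 0.64841231 -0.08664802  0.012     ]]
```

Request:
carry_out(linear=[[0.03, 0.98, 0], [0.03, 0.98, 0], [0.02, 0.98, 0], [0.02, 0.98, 0], [0.02, 0.98, 0], [0.02, 0.98, 0], [0.02, 0.98, 0], [0, 0, -0.9], [0, 0, -1], [0, 0, -1], [0, 0, 0], [0, 0, 0]], rotation=[[0, 0, 0], [0, 0, 0], [0, 0, 0], [0, 0, 0], [0, 0, 0], [0, 0, 0], [0, 0, 0], [0, 0, 0], [0, 0, 0], [0, 0, 0], [0, 0, 0], [0, 0, 0]], grip=[1, 1, 1, 1, 1, 1, 1, 1, 1, 1, 1, 1])

```text
time: 6.2
ee_pos: [0.4724, -0.0625, 0.1264]
tcp_rot: [-179.9, -0.0, 93.3]
wrist_force: [0.0, 0.7, -1.0]
opening: 0.052
grasp_force: 42.3
```

```bash
python3 - <<'E'
from h import *
o=bot.get_obs();print(o['time'],o['ee_pos'],o['tcp_rot'],o['opening'])
m=bot.camera_model('wrist');im=bot.camera('wrist');cv2.imwrite('pics/w3.png',im)
im=bot.camera('top');cv2.imwrite('pics/t3.png',cv2.resize(im[120:260,180:380],None,fx=3,fy=3))
E
```

```text
6.2 [ 0.47237997 -0.06251261  0.12641533] [-1.79910986e+02 -1.48161629e-02  9.33077372e+01] 0.05200752323642633
```

View pics/w3.png

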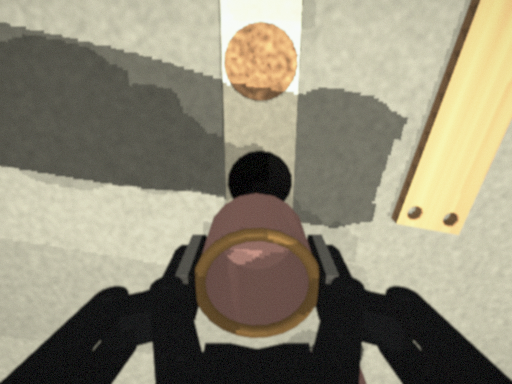

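The cork coaster is centred at (261,62). The black one shows at about (260,180), partly hidden by the cup. The board holes are at (414,212) and (450,219).

```bash
python3 - <<'E'
from h import *
m=bot.camera_model('wrist');im=cv2.imread('pics/w3.png')
M=(im[:210].max(2)<40).astype('uint8');cs,_=cv2.findContours(M,0,2)
for c in cs:
    if 500<cv2.contourArea(c)<8000:
        x,y,w,h=cv2.boundingRect(c);print(x,y,w,h);print('black l/r',ray(m,[(x,180),(x+w,180)],.015))
print(ray(m,(261,62),.015),ray(m,[(414,212),(450,219)],.012))
g=cv2.cvtColor(im,cv2.COLOR_BGR2HSV);M=cv2.inRange(g[:130],(5,110,60),(18,255,255));
M[:,350:]=0
c=max(cv2.findContours(M,0,2)[0],key=cv2.contourArea);print(cv2.minEnclosingCircle(c),cv2.boundingRect(c))
E
```

```text
229 152 61 48
black l/r [[ 0.44916217 -0.06001401  0.015     ]
 [ 0.50150764 -0.05701055  0.015     ]]
[[0.47072031 0.03548619 0.015     ]] [[ 0.61664945 -0.08181953  0.012     ]
 [ 0.65101736 -0.08682345  0.012     ]]
((259.7707824707031, 61.01068878173828), 38.03065872192383) (226, 23, 70, 77)
```

Request:
carry_out(linear=[[0.09, 0.04, -0.8], [0, 0, -1], [0, 0, -1], [0, 0, -0.7], [0, 0, -0.4], [0, 0, -0.2], [0, 0, 0], [0, 0, 0]], rotation=[[0, 0, 0], [0, 0, 0], [0, 0, 0], [0, 0, 0], [0, 0, 0], [0, 0, 0], [0, 0, 0], [0, 0, 0]], grip=[1, 1, 1, 1, 1, 1, 1, 1])

```text
time: 7.1
ee_pos: [0.4752, -0.0614, 0.0457]
tcp_rot: [179.9, 0.0, 93.3]
wrist_force: [-0.0, 0.1, -0.7]
opening: 0.0518
grasp_force: 42.4
```

Request:
carry_out(linear=[[0, 0, -0.1], [0, 0, 0], [0, 0, 0]], rotation=[[0, 0, 0], [0, 0, 0], [0, 0, 0]], grip=[1, 1, 1])

```text
time: 7.4
ee_pos: [0.4749, -0.0613, 0.0431]
tcp_rot: [180.0, 0.0, 93.3]
wrist_force: [-0.4, -0.8, -1.0]
opening: 0.0518
grasp_force: 42.4
```

Request:
carry_out(linear=[[0, 0, -0.1], [0, 0, 0], [0, 0, 0]], rotation=[[0, 0, 0], [0, 0, 0], [0, 0, 0]], grip=[1, 1, 1])

```text
time: 7.7
ee_pos: [0.4747, -0.0613, 0.0408]
tcp_rot: [-180.0, -0.0, 93.3]
wrist_force: [0.2, 0.4, -0.0]
opening: 0.0518
grasp_force: 42.4
```

Request:
carry_out(linear=[[0, 0, -0.1], [0, 0, 0], [0, 0, 0]], rotation=[[0, 0, 0], [0, 0, 0], [0, 0, 0]], grip=[1, 1, 1])

```text
time: 8.0
ee_pos: [0.475, -0.0613, 0.0392]
tcp_rot: [180.0, 0.0, 93.3]
wrist_force: [-1.4, -0.5, 2.5]
opening: 0.0521
grasp_force: 42.7
```

Request:
carry_out(linear=[[0, 0, 0], [0, 0, 0], [0, 0, 0], [0, 0, 0], [0, 0, 0.3], [0, 0, 0.8], [0, 0, 1], [0, 0, 1], [0, 0, 1], [0, 0, 1], [0, 0.3, 1], [0.2, 0.7, 1]], rotation=[[0, 0, 0], [0, 0, 0], [0, 0, 0], [0, 0, 0], [0, 0, 0], [0, 0, 0], [0, 0, 0], [0, 0, 0], [0, 0, 0], [0, 0, 0], [0, 0, 0], [0, 0, 0]], grip=[-1, -1, -1, -1, -1, -1, -1, -1, -1, -1, -1, -1])

```text
time: 9.2
ee_pos: [0.4786, -0.0417, 0.1823]
tcp_rot: [180.0, 0.0, 93.3]
wrist_force: [0.6, 1.0, 0.7]
opening: 0.0854
grasp_force: 0.0
```

Request:
carry_out(linear=[[0.45, 1, 1], [0.45, 1, 0], [0.45, 1, 0], [0.45, 1, 0], [0.45, 1, 0], [0.45, 1, 0], [0.45, 1, 0], [0.45, 1, 0], [0.45, 1, 0], [0.45, 1, 0], [0.45, 1, 0], [0, 0, 0]], rotation=[[0, 0, 0], [0, 0, 0], [0, 0, 0], [0, 0, 0], [0, 0, 0], [0, 0, 0], [0, 0, 0], [0, 0, 0], [0, 0, 0], [0, 0, 0], [0, 0, 0], [0, 0, 0]], grip=[-1, -1, -1, -1, -1, -1, -1, -1, -1, -1, -1, -1])

```text
time: 10.4
ee_pos: [0.5783, 0.1806, 0.2005]
tcp_rot: [-180.0, -0.0, 93.5]
wrist_force: [-0.3, -0.9, 0.5]
opening: 0.0851
grasp_force: 0.0
```

```bash
python3 - <<'E'
from h import *
o=bot.get_obs();print(o['time'],o['ee_pos'],o['tcp_rot'],o['opening'])
m=bot.camera_model('wrist');im=bot.camera('wrist');cv2.imwrite('pics/w4.png',im)
print(proj(m,[.5847,.2603,.05]))
im=bot.camera('top');cv2.imwrite('pics/t4.png',im)
E
```

```text
10.4 [0.57827909 0.18060331 0.20054177] [-1.79982991e+02 -1.71205225e-02  9.34593971e+01] 0.08511677223227795
[[269.40229261  87.20932113]]
```

View pics/w4.png

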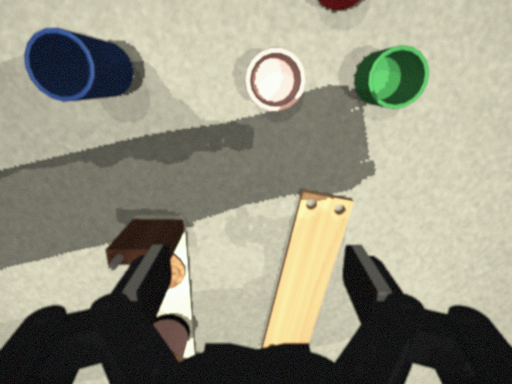

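The plain pink rim is centred at (275,79), the green cup at (399,77), and the board's far holes at (311,203) and (340,209).

```bash
python3 - <<'E'
from h import *
m=bot.camera_model('wrist')
print(ray(m,[(275,79),(399,77)],.05),ray(m,[(311,203),(340,209)],.012))
E
```

```text
[[0.58862749 0.26561837 0.05      ]
 [0.69860513 0.27383314 0.05      ]] [[0.64297195 0.13376475 0.012     ]
 [0.67752033 0.12826366 0.012     ]]
```

Request:
carry_out(linear=[[0.11, 1, 0], [0.11, 1, 0], [0.11, 1, -0.3], [0.11, 1, -0.8], [0.02, 0.17, -1], [0, 0, -1], [0, 0, -1], [0, 0, -1], [0, 0, -1], [0, 0, -1], [0, 0, -1], [0, 0, -0.8]], rotation=[[0, 0, 0], [0, 0, 0], [0, 0, 0], [0, 0, 0], [0, 0, 0], [0, 0, 0], [0, 0, 0], [0, 0, 0], [0, 0, 0], [0, 0, 0], [0, 0, 0], [0, 0, 0]], grip=[-1, -1, -1, -1, -1, -1, -1, -1, -1, -1, -1, -1])

```text
time: 11.7
ee_pos: [0.586, 0.2625, 0.02]
tcp_rot: [-179.9, 0.0, 93.4]
wrist_force: [0.2, 0.1, -0.4]
opening: 0.0855
grasp_force: 0.0
```

Request:
carry_out(linear=[[0, 0, 0], [0, 0, 0], [0, 0, 0], [0, 0, 0], [0, 0, 0], [0, 0, 0], [0, 0, 0], [0, 0, 0]], rotation=[[0, 0, 0], [0, 0, 0], [0, 0, 0], [0, 0, 0], [0, 0, 0], [0, 0, 0], [0, 0, 0], [0, 0, 0]], grip=[-1, 1, 1, 1, 1, 1, 1, 1])

```text
time: 12.5
ee_pos: [0.5878, 0.2625, 0.0245]
tcp_rot: [179.9, -0.1, 93.3]
wrist_force: [-0.1, 0.9, 6.2]
opening: 0.0522
grasp_force: 42.5
```

Request:
carry_out(linear=[[0, 0, 0.3], [0, 0, 0.8], [0, 0, 1], [0, 0, 1], [0, 0, 1], [0, 0, 1], [0, 0, 1], [0, -0.5, 1], [-0.3, -0.9, 0.5], [-0.5, -1, 0], [-0.5, -1, 0], [-0.5, -1, 0]], rotation=[[0, 0, 0], [0, 0, 0], [0, 0, 0], [0, 0, 0], [0, 0, 0], [0, 0, 0], [0, 0, 0], [0, 0, 0], [0, 0, 0], [0, 0, 0], [0, 0, 0], [0, 0, 0]], grip=[1, 1, 1, 1, 1, 1, 1, 1, 1, 1, 1, 1])

```text
time: 13.7
ee_pos: [0.55, 0.1724, 0.1752]
tcp_rot: [-180.0, 0.0, 93.3]
wrist_force: [0.3, 0.2, -1.4]
opening: 0.0518
grasp_force: 42.1
```

Request:
carry_out(linear=[[-0.6, -1, 0], [-0.6, -1, 0], [-0.6, -1, 0], [-0.6, -1, 0], [-0.6, -1, 0], [-0.6, -1, 0], [-0.5, -1, 0], [0, 0, 0], [0, 0, 0]], rotation=[[0, 0, 0], [0, 0, 0], [0, 0, 0], [0, 0, 0], [0, 0, 0], [0, 0, 0], [0, 0, 0], [0, 0, 0], [0, 0, 0]], grip=[1, 1, 1, 1, 1, 1, 1, 1, 1])

```text
time: 14.6
ee_pos: [0.4686, 0.0335, 0.1753]
tcp_rot: [180.0, -0.0, 93.3]
wrist_force: [0.5, 0.4, -1.3]
opening: 0.0523
grasp_force: 42.2
```

```bash
python3 - <<'E'
from h import *
o=bot.get_obs();print(o['time'],o['ee_pos'],o['tcp_rot'],o['opening'])
m=bot.camera_model('wrist');im=bot.camera('wrist');cv2.imwrite('pics/w5.png',im)
E
```

```text
14.6 [0.46860376 0.03349892 0.17526938] [ 1.79956575e+02 -7.55795105e-03  9.32613597e+01] 0.052254009274987724
```

View pics/w5.png

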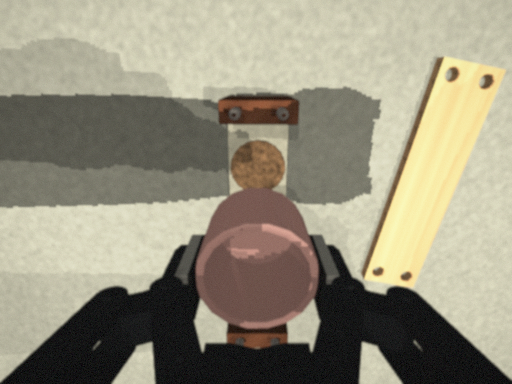

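All the pins show, the far pair at (235,114) and (283,114) and the near pair at about (240,342) and (277,342). The cork is at (258,165), and all four board holes are visible at (452,74), (486,81), (377,271) and (406,275).

```bash
python3 - <<'E'
from h import *
m=bot.camera_model('wrist')
p=ray(m,[(235,114),(283,114),(240,342),(277,342)],.1);print(p)
d=p[:2].mean(0)-p[2:].mean(0);print(np.linalg.norm(d),np.degrees(np.arctan2(d[1],d[0])),p.mean(0))
print(ray(m,(258,165),.015))
p=ray(m,[(452,74),(486,81),(377,271),(406,275)],.012);print(p)
d=p[:2].mean(0)-p[2:].mean(0);print(np.linalg.norm(d),np.degrees(np.arctan2(d[1],d[0])),p.mean(0))
E
```

```text
[[ 0.45030417  0.09609005  0.1       ]
 [ 0.48282256  0.09796809  0.1       ]
 [ 0.46165594 -0.10237341  0.1       ]
 [ 0.49458164 -0.10053054  0.1       ]]
0.1988171384351073 93.33195753509638 [ 0.47234108 -0.00221145  0.1       ]
[[0.46988371 0.03840915 0.015     ]]
[[ 0.64408881  0.1348169   0.012     ]
 [ 0.67741144  0.13060889  0.012     ]
 [ 0.6145276  -0.08071507  0.012     ]
 [ 0.64915336 -0.08419465  0.012     ]]
0.21710120125473314 82.3476450860539 [0.64629531 0.02512902 0.012     ]
```

Request:
carry_out(linear=[[0.03, 0.05, -0.8], [0, 0, -1], [0, 0, -1], [0, 0, -1], [0, 0, -1], [0, 0, -1], [0, 0, -0.5], [0, 0, -0.3], [0, 0, 0], [0, 0, 0]], rotation=[[0, 0, 0], [0, 0, 0], [0, 0, 0], [0, 0, 0], [0, 0, 0], [0, 0, 0], [0, 0, 0], [0, 0, 0], [0, 0, 0], [0, 0, 0]], grip=[1, 1, 1, 1, 1, 1, 1, 1, 1, 1])

```text
time: 15.65
ee_pos: [0.47, 0.0352, 0.0436]
tcp_rot: [179.9, -0.0, 93.4]
wrist_force: [-0.1, 0.7, -1.7]
opening: 0.052
grasp_force: 42.2
```

Request:
carry_out(linear=[[0, 0, -0.1], [0, 0, 0], [0, 0, 0]], rotation=[[0, 0, 0], [0, 0, 0], [0, 0, 0]], grip=[1, 1, 1])

```text
time: 15.95
ee_pos: [0.4698, 0.0351, 0.0412]
tcp_rot: [180.0, 0.0, 93.3]
wrist_force: [-1.2, 0.2, -1.2]
opening: 0.0517
grasp_force: 42.2
```

Request:
carry_out(linear=[[0, 0, -0.1], [0, 0, 0], [0, 0, 0]], rotation=[[0, 0, 0], [0, 0, 0], [0, 0, 0]], grip=[1, 1, 1])

```text
time: 16.25
ee_pos: [0.4699, 0.0351, 0.0395]
tcp_rot: [179.9, 0.0, 93.3]
wrist_force: [-1.6, -1.1, 6.2]
opening: 0.0523
grasp_force: 42.8
```

Request:
carry_out(linear=[[0, 0, -0.08], [0, 0, 0], [0, 0, 0]], rotation=[[0, 0, 0], [0, 0, 0], [0, 0, 0]], grip=[1, 1, 1])

```text
time: 16.55
ee_pos: [0.4699, 0.0351, 0.0394]
tcp_rot: [179.9, 0.0, 93.3]
wrist_force: [-7.8, -0.9, 21.1]
opening: 0.0523
grasp_force: 44.1
```

Request:
carry_out(linear=[[0, 0, 0.08], [0, 0, 0], [0, 0, 0], [0, 0, 0], [0, 0, 0], [0, 0, 0.3], [0, 0, 0.8], [0, 0, 1], [0, 0, 1], [0, 0, 1], [0, 0, 1], [0, -0.5, 1]], rotation=[[0, 0, 0], [0, 0, 0], [0, 0, 0], [0, 0, 0], [0, 0, 0], [0, 0, 0], [0, 0, 0], [0, 0, 0], [0, 0, 0], [0, 0, 0], [0, 0, 0], [0, 0, 0]], grip=[1, -1, -1, -1, -1, -1, -1, -1, -1, -1, -1, -1])

```text
time: 17.75
ee_pos: [0.4696, 0.0256, 0.1622]
tcp_rot: [180.0, -0.0, 93.4]
wrist_force: [0.8, 0.1, -0.0]
opening: 0.0852
grasp_force: 0.0
```

Request:
carry_out(linear=[[0, -1, 1], [0, -1, 1], [0, -1, 1], [0, -1, 1], [0, -1, 1], [0, -1, 1], [0, -1, 0.5], [0, 0, 0], [0, 0, 0]], rotation=[[0, 0, 0], [0, 0, 0], [0, 0, 0], [0, 0, 0], [0, 0, 0], [0, 0, 0], [0, 0, 0], [0, 0, 0], [0, 0, 0]], grip=[-1, -1, -1, -1, -1, -1, -1, -1, -1])

```text
time: 18.65
ee_pos: [0.4696, -0.115, 0.2909]
tcp_rot: [180.0, -0.0, 93.3]
wrist_force: [-1.1, 0.3, 0.1]
opening: 0.0854
grasp_force: 0.0
```

```bash
python3 - <<'E'
from h import *
o=bot.get_obs();print(o['time'],o['ee_pos'],o['tcp_rot'],o['opening'])
m=bot.camera_model('wrist');im=bot.camera('wrist');cv2.imwrite('pics/w6.png',im)
cv2.imwrite('pics/w6b.png',cv2.resize(im[0:250,150:480],None,fx=2.4,fy=2.4,interpolation=cv2.INTER_CUBIC))
E
```

```text
18.65 [ 0.46956886 -0.1149806   0.29087205] [ 1.79997705e+02 -1.19907848e-02  9.32881374e+01] 0.08544508951663884
```

View pics/w6b.png

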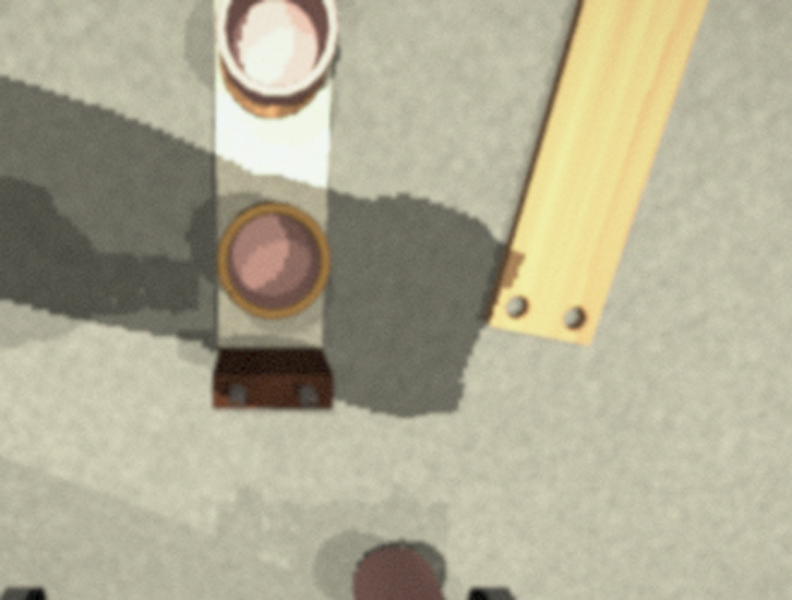

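Both cups stand on their coasters. In original pixels the near pins are at (248.8,163.7) and (278.8,163.7), the gold rim at (264.2,108.3), the plain rim at (265.8,16.7), and the board holes at (365.4,127.5) and (389.2,132.1).

```bash
python3 - <<'E'
from h import *
m=bot.camera_model('wrist')
p=ray(m,[(248.8,163.7),(278.8,163.7)],.1);print(p,p.mean(0)+.109*np.array([-.0585,.998,0]))
print(ray(m,[(264.2,108.3),(265.8,16.7)],.065),ray(m,[(365.4,127.5),(389.2,132.1)],.012))
E
```

```text
[[ 0.4606901  -0.11735356  0.1       ]
 [ 0.49393026 -0.11542036  0.1       ]] [ 0.47093368 -0.00760496  0.1       ]
[[ 0.47482932 -0.05947521  0.065     ]
 [ 0.47026693  0.03465672  0.065     ]] [[ 0.61514022 -0.08097515  0.012     ]
 [ 0.64862569 -0.08525804  0.012     ]]
```

Request:
carry_out(linear=[[0.01, 0.9, -0.3], [0.01, 0.9, -0.6], [0.01, 0.9, -0.8], [0.01, 0.9, -1], [0.01, 0.9, -1], [0.02, 0.68, -1], [0, 0, -1], [0, 0, -1], [0, 0, -1], [0, 0, -1], [0, 0, -0.7], [0, 0, 0]], rotation=[[0, 0, 0], [0, 0, 0], [0, 0, 0], [0, 0, 0], [0, 0, 0], [0, 0, 0], [0, 0, 0], [0, 0, 0], [0, 0, 0], [0, 0, 0], [0, 0, 0], [0, 0, 0]], grip=[-1, -1, -1, -1, -1, -1, -1, -1, -1, -1, -1, -1])

```text
time: 19.9
ee_pos: [0.4696, -0.0107, 0.1008]
tcp_rot: [-179.8, -0.0, 93.4]
wrist_force: [-0.4, 0.9, -0.4]
opening: 0.0856
grasp_force: 0.0
```

```bash
python3 - <<'E'
from h import *
o=bot.get_obs();print(o['time'],o['ee_pos'],o['tcp_rot'],o['opening'])
m=bot.camera_model('wrist');im=bot.camera('wrist');cv2.imwrite('pics/w7.png',im);np.save('m7',m['camera_from_world'])
cv2.imwrite('pics/w7b.png',cv2.resize(im[130:330,150:370],None,fx=3,fy=3,interpolation=cv2.INTER_CUBIC))
E
```

```text
19.9 [ 0.46961382 -0.01069921  0.10075914] [-1.79800853e+02 -2.01401022e-02  9.33961813e+01] 0.08558943189258636
```

View pics/w7b.png

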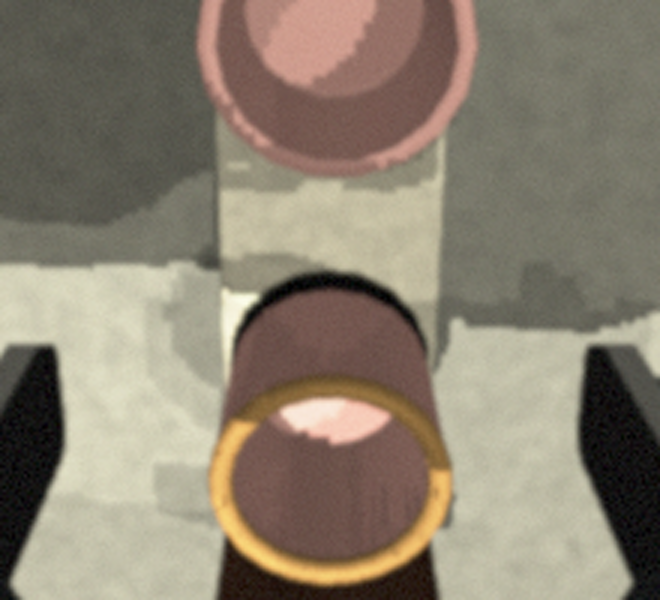

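```bash
python3 - <<'E'
from h import *
m=bot.camera_model('wrist');im=cv2.imread('pics/w7.png')
print(proj(m,[[.450,.097,.1],[.483,.099,.1]]))
cv2.imwrite('pics/w7c.png',cv2.resize(im[0:130,160:360],None,fx=4,fy=4,interpolation=cv2.INTER_CUBIC))
E
```

```text
[[223.01131785  15.91994816]
 [305.36949455  15.79277842]]
```

View pics/w7c.png

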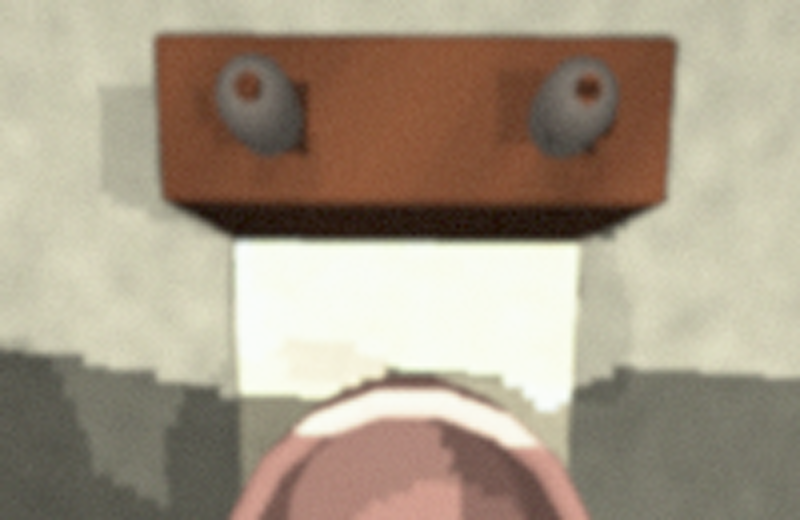

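The far pin tops are at (222,21.8) and (307,22.2), and the panel edge is level in the image, so the tool yaw of 93.4° matches the riser. Next is the board.

Request:
carry_out(linear=[[0, 0, 0.8], [0, 0, 1], [0.88, 0.17, 1], [0.88, 0.17, 0], [0.88, 0.17, 0], [0.88, 0.17, 0], [0.88, 0.18, 0], [0.88, 0.18, 0], [0.89, 0.18, -0.4], [0.89, 0.18, -0.8], [0.89, 0.18, -1], [0.89, 0.18, -1]], rotation=[[0, 0, 0], [0, 0, 0], [0, 0, -0.136], [0, 0, -0.136], [0, 0, -0.136], [0, 0, -0.136], [0, 0, -0.136], [0, 0, -0.136], [0, 0, -0.136], [0, 0, -0.136], [0, 0, -0.136], [0, 0, -0.136]], grip=[-1, -1, -1, -1, -1, -1, -1, -1, -1, -1, -1, -1])

```text
time: 21.15
ee_pos: [0.6492, 0.0243, 0.0956]
tcp_rot: [179.9, -0.0, 82.4]
wrist_force: [0.7, 0.5, 0.5]
opening: 0.0852
grasp_force: 0.0
```

Request:
carry_out(linear=[[0, 0, -0.9], [0, 0, -0.9], [0, 0, -0.3], [0, 0, 0], [0, 0, 0]], rotation=[[0, 0, 0], [0, 0, 0], [0, 0, 0], [0, 0, 0], [0, 0, 0]], grip=[-1, -0.65, -0.65, -0.65, -0.65])

```text
time: 21.65
ee_pos: [0.6483, 0.024, 0.0544]
tcp_rot: [179.9, -0.0, 82.5]
wrist_force: [0.5, -0.3, 0.7]
opening: 0.0704
grasp_force: 0.0
```

```bash
python3 - <<'E'
from h import *
o=bot.get_obs();print(o['time'],o['ee_pos'],o['tcp_rot'],o['opening'])
m=bot.camera_model('wrist');im=bot.camera('wrist');cv2.imwrite('pics/w8.png',im)
print(proj(m,[[.6464,.0233,.012],[.644,.1345,.012],[.677,.1295,.012]]))
E
```

```text
21.65 [0.64834284 0.02395455 0.0543716 ] [ 1.79905664e+02 -1.57710984e-02  8.24716397e+01] 0.07037494832504047
[[254.32580715 220.59201499]
 [221.65024118  31.08777762]
 [284.95135706  32.45451125]]
```

View pics/w8.png

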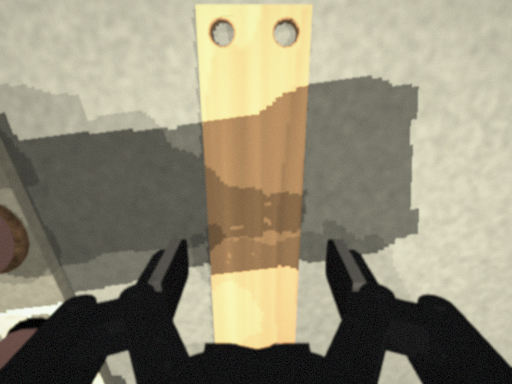

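The board is centred between the fingers and square to the tool, with holes at (222,32) and (286,32). I'll descend now.

Request:
carry_out(linear=[[0, 0, -1], [0, 0, -0.8], [0, 0, -0.3], [0, 0, 0], [0, 0, 0]], rotation=[[0, 0, 0], [0, 0, 0], [0, 0, 0], [0, 0, 0], [0, 0, 0]], grip=[-0.65, -0.65, -0.65, -0.65, -0.65])

```text
time: 22.2
ee_pos: [0.648, 0.0239, 0.0114]
tcp_rot: [180.0, -0.0, 82.5]
wrist_force: [-0.4, 0.0, 0.0]
opening: 0.0703
grasp_force: 0.0
```

Request:
carry_out(linear=[[0, 0, -0.2], [0, 0, 0], [0, 0, 0]], rotation=[[0, 0, 0], [0, 0, 0], [0, 0, 0]], grip=[-0.65, -0.65, -0.65])

```text
time: 22.5
ee_pos: [0.6479, 0.0239, 0.0071]
tcp_rot: [180.0, -0.0, 82.5]
wrist_force: [0.1, 0.6, 0.3]
opening: 0.0706
grasp_force: 0.0
```

Request:
carry_out(linear=[[0, 0, -0.2], [0, 0, 0], [0, 0, 0]], rotation=[[0, 0, 0], [0, 0, 0], [0, 0, 0]], grip=[-0.65, -0.65, -0.65])

```text
time: 22.8
ee_pos: [0.6476, 0.0239, 0.0027]
tcp_rot: [-180.0, 0.0, 82.5]
wrist_force: [0.3, 0.9, -0.1]
opening: 0.0706
grasp_force: 0.0
```

Request:
carry_out(linear=[[0, 0, -0.05], [0, 0, 0], [0, 0, 0]], rotation=[[0, 0, 0], [0, 0, 0], [0, 0, 0]], grip=[-0.65, -0.65, -0.65])

```text
time: 23.1
ee_pos: [0.6478, 0.0239, 0.0019]
tcp_rot: [-180.0, 0.0, 82.5]
wrist_force: [-0.2, -0.7, 0.6]
opening: 0.0706
grasp_force: 0.0
```

Request:
carry_out(linear=[[0, 0, 0.05], [0, 0, 0], [0, 0, 0], [0, 0, 0], [0, 0, 0]], rotation=[[0, 0, 0], [0, 0, 0], [0, 0, 0], [0, 0, 0], [0, 0, 0]], grip=[-0.65, 1, 1, 1, 1], grip_force=60)

```text
time: 23.6
ee_pos: [0.6482, 0.0239, 0.0036]
tcp_rot: [179.9, -0.0, 82.5]
wrist_force: [-0.0, -0.7, 5.6]
opening: 0.0584
grasp_force: 66.4
```

Request:
carry_out(linear=[[0, 0, 0.2], [0, 0, 0.4], [0, 0, 0.8], [0, 0, 1], [0, 0, 1], [0, 0, 0.6], [0, 0, 0], [0, 0, 0]], rotation=[[0, 0, 0], [0, 0, 0], [0, 0, 0], [0, 0, 0], [0, 0, 0], [0, 0, 0], [0, 0, 0], [0, 0, 0]], grip=[1, 1, 1, 1, 1, 1, 1, 1])

```text
time: 24.4
ee_pos: [0.6478, 0.0239, 0.0827]
tcp_rot: [-180.0, 0.0, 82.5]
wrist_force: [-0.0, 1.0, -1.8]
opening: 0.0586
grasp_force: 65.6
```

```bash
python3 - <<'E'
from h import *
o=bot.get_obs();print(o['time'],o['ee_pos'],o['tcp_rot'],o['opening'])
m=bot.camera_model('wrist');im=bot.camera('wrist');cv2.imwrite('pics/w9.png',im);np.save('m9',m['camera_from_world'])
a=cv2.resize(im[0:130,160:360],None,fx=3,fy=3,interpolation=cv2.INTER_CUBIC)
s=bot.camera('scene');cv2.imwrite('pics/s9.png',s);b=cv2.resize(s[120:270,180:380],(600,450))[:205*2]
cv2.imwrite('pics/w9c.png',np.vstack([a[:190],b]))
E
```

```text
24.4 [0.64775273 0.02387053 0.08268792] [-1.79996475e+02  1.02597355e-03  8.24669622e+01] 0.05855872417304284
```

View pics/w9c.png

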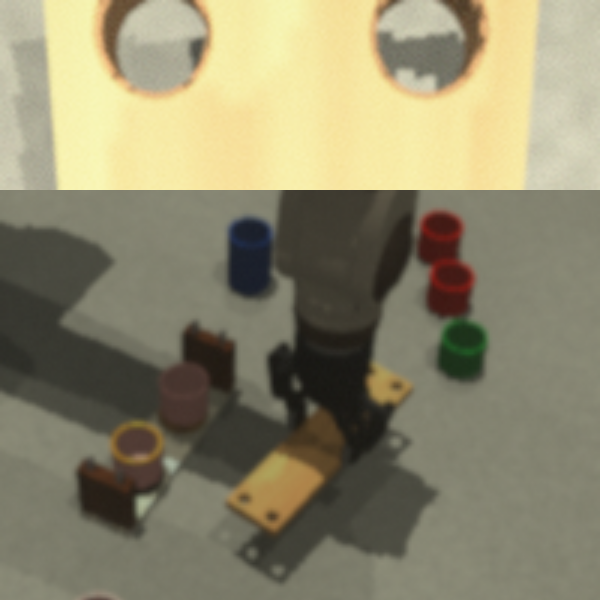

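The board is gripped and level. Its far hole rims in the wrist view are at (211.3,13.7) and (303.3,13.4).

```bash
python3 - <<'E'
from h import *
m=bot.camera_model('wrist')
def tool(Tf,uv,z,tcp,yaw):
    mm=dict(m);mm['camera_from_world']=np.load(Tf)
    p=ray(mm,uv,z);a=np.radians(yaw);R=np.array([[np.cos(a),np.sin(a)],[-np.sin(a),np.cos(a)]])
    q=(p[:,:2]-tcp[:2])@R.T;d=q[1]-q[0];print(q.round(4).tolist(),np.linalg.norm(d),q.mean(0),np.degrees(np.arctan2(d[0],-d[1])));return q.mean(0)
h=tool('m9.npy',[(211.3,13.7),(303.3,13.4)],.0827+.0084,np.array([.64775,.02387]),82.467)
t7=np.array([.46961,-.0107])
p=tool('m7.npy',[(222,21.75),(307,22.2)],.1,t7,93.396)
p2=tool('m7.npy',[(222,21.75),(307,22.2)],.102,t7,93.396)
a=np.radians(93.4);d=p-h;print('target tcp',t7+d[0]*np.array([np.cos(a),np.sin(a)])+d[1]*np.array([-np.sin(a),np.cos(a)]))
E
```

```text
[[0.1076, 0.0172], [0.1077, -0.0168]] 0.03398414363567178 [0.10763691 0.00023146] 0.1857442336665438
[[0.1065, 0.0142], [0.1064, -0.0197]] 0.033955148905075797 [ 0.10644716 -0.00274242] -0.28317055084551834
[[0.1062, 0.014], [0.106, -0.0194]] 0.03345325352870733 [ 0.10611374 -0.0027004 ] -0.28317055084550014
target tcp [ 0.47264921 -0.01171128]
```

Request:
carry_out(linear=[[0, 0, 0.6], [0, 0, 1], [-0.88, -0.178, 0.9], [-0.88, -0.178, 0], [-0.88, -0.178, 0], [-0.88, -0.178, 0], [-0.88, -0.178, 0], [-0.88, -0.178, 0], [-0.88, -0.178, 0], [-0.88, -0.178, 0], [-0.88, -0.178, 0], [-0.88, -0.178, 0]], rotation=[[0, 0, 0], [0, 0, 0], [0, 0, 0.131], [0, 0, 0.131], [0, 0, 0.131], [0, 0, 0.131], [0, 0, 0.131], [0, 0, 0.131], [0, 0, 0.131], [0, 0, 0.131], [0, 0, 0.131], [0, 0, 0.131]], grip=[1, 1, 1, 1, 1, 1, 1, 1, 1, 1, 1, 1])

```text
time: 25.7
ee_pos: [0.471, -0.0118, 0.1333]
tcp_rot: [180.0, 0.0, 93.0]
wrist_force: [-0.0, -0.2, -1.7]
opening: 0.0583
grasp_force: 65.5
```

Request:
carry_out(linear=[[0, 0, 0], [0, 0, 0], [0, 0, 0], [0, 0, 0]], rotation=[[0, 0, 0], [0, 0, 0], [0, 0, 0], [0, 0, 0]], grip=[1, 1, 1, 1])

```text
time: 26.1
ee_pos: [0.4723, -0.0116, 0.1328]
tcp_rot: [-180.0, -0.0, 92.9]
wrist_force: [0.4, 0.1, -1.7]
opening: 0.0585
grasp_force: 65.5
```

```bash
python3 - <<'E'
from h import *
o=bot.get_obs();print(o['time'],o['ee_pos'],o['tcp_rot'],o['opening'])
E
```

```text
26.1 [ 0.47229507 -0.01160055  0.13280508] [-1.79990534e+02 -2.03362011e-03  9.29449590e+01] 0.05853132134423606
```

Request:
carry_out(linear=[[-0.02, 0, -0.5], [0, 0, -0.5], [0, 0, -0.3], [0, 0, 0], [0, 0, 0]], rotation=[[0, 0, 0], [0, 0, 0], [0, 0, 0], [0, 0, 0], [0, 0, 0]], grip=[1, 1, 1, 1, 1])

```text
time: 26.6
ee_pos: [0.4712, -0.0117, 0.1067]
tcp_rot: [-180.0, -0.0, 92.9]
wrist_force: [0.5, 0.3, -1.0]
opening: 0.0583
grasp_force: 65.5
```

Request:
carry_out(linear=[[0, 0, -0.15], [0, 0, -0.15], [0, 0, 0], [0, 0, 0]], rotation=[[0, 0, 0], [0, 0, 0], [0, 0, 0], [0, 0, 0]], grip=[1, 1, 1, 1])

```text
time: 27.0
ee_pos: [0.4714, -0.0117, 0.1009]
tcp_rot: [-180.0, 0.0, 92.9]
wrist_force: [-0.3, 0.1, -2.4]
opening: 0.0583
grasp_force: 65.5
```

Request:
carry_out(linear=[[0.02, 0, -0.15], [0, 0, -0.15], [0, 0, 0], [0, 0, 0]], rotation=[[0, 0, 0], [0, 0, 0], [0, 0, 0], [0, 0, 0]], grip=[1, 1, 1, 1])

```text
time: 27.4
ee_pos: [0.4717, -0.0117, 0.0948]
tcp_rot: [-180.0, 0.0, 92.9]
wrist_force: [0.4, 0.2, -1.6]
opening: 0.0583
grasp_force: 65.5
```

```bash
python3 - <<'E'
from h import *
o=bot.get_obs();print(o['time'],o['ee_pos'],o['wrist_force'],o['torque'])
im=bot.camera('wrist');a=cv2.resize(im[0:100,160:360],None,fx=3,fy=3,interpolation=cv2.INTER_CUBIC)
s=bot.camera('scene');b=cv2.resize(s[150:245,180:280],(600,300*2))[:300]
b=cv2.resize(s[150:245,180:300],(600,300))
cv2.imwrite('pics/w10.png',np.vstack([a,b]))
E
```

```text
27.4 [ 0.47172589 -0.01173421  0.09478513] [ 0.40214477  0.1762101  -1.62890841] [ 0.0279503  -0.03167543  0.02355829]
```

View pics/w10.png

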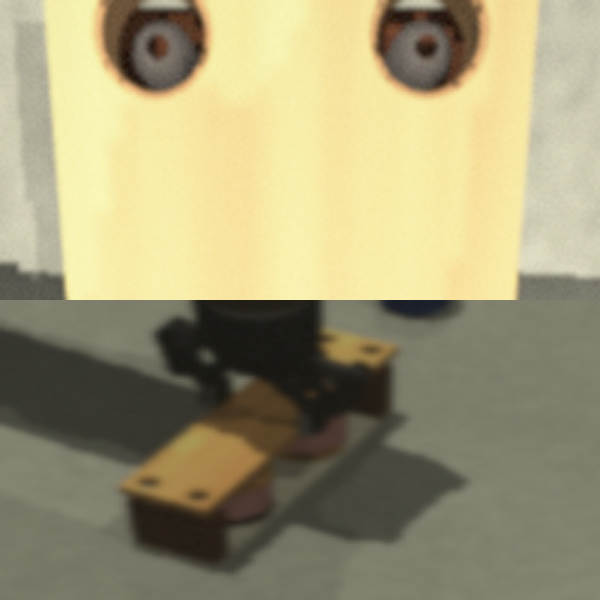

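The pin tops sit inside the holes, roughly central. I'll keep lowering.

Request:
carry_out(linear=[[0, 0, -0.2], [0, 0, -0.2], [0, 0, 0], [0, 0, 0]], rotation=[[0, 0, 0], [0, 0, 0], [0, 0, 0], [0, 0, 0]], grip=[1, 1, 1, 1])

```text
time: 27.9
ee_pos: [0.4717, -0.0117, 0.0867]
tcp_rot: [-180.0, -0.0, 92.9]
wrist_force: [0.1, -0.3, -1.2]
opening: 0.0582
grasp_force: 65.5
```

Request:
carry_out(linear=[[0, 0, -0.1], [0, 0, -0.05], [0, 0, 0], [0, 0, 0]], rotation=[[0, 0, 0], [0, 0, 0], [0, 0, 0], [0, 0, 0]], grip=[1, 1, 1, 1])

```text
time: 28.3
ee_pos: [0.4718, -0.0117, 0.0839]
tcp_rot: [180.0, -0.0, 92.9]
wrist_force: [-0.3, -0.3, -0.8]
opening: 0.0585
grasp_force: 65.5
```

Request:
carry_out(linear=[[0, 0, -0.08], [0, 0, 0], [0, 0, 0]], rotation=[[0, 0, 0], [0, 0, 0], [0, 0, 0]], grip=[1, 1, 1])

```text
time: 28.6
ee_pos: [0.4719, -0.0117, 0.0835]
tcp_rot: [179.9, 0.0, 92.9]
wrist_force: [-4.0, -0.5, 9.4]
opening: 0.0586
grasp_force: 66.6
```

Request:
carry_out(linear=[[0, 0, 0.06], [0, 0, 0], [0, 0, 0], [0, 0, 0], [0, 0, 0.2], [0, 0, 0.5], [0, 0, 1], [0, 0, 1], [0, 0, 1], [0, -0.5, 1], [0.3, -0.8, 1], [0.35, -1, 0.5]], rotation=[[0, 0, 0], [0, 0, 0], [0, 0, 0], [0, 0, 0], [0, 0, 0], [0, 0, 0], [0, 0, 0], [0, 0, 0], [0, 0, 0], [0, 0, 0], [0, 0, 0], [0, 0, 0]], grip=[1, -1, -1, -1, -1, -1, -1, -1, -1, -1, -1, -1])

```text
time: 29.8
ee_pos: [0.4854, -0.0579, 0.2104]
tcp_rot: [179.8, 0.0, 93.0]
wrist_force: [-0.4, 0.6, 0.6]
opening: 0.0853
grasp_force: 0.0
```

Request:
carry_out(linear=[[0.4, -1, 0], [0.45, -1, 0], [0.45, -1, 0], [0.45, -1, 0], [0.45, -1, 0], [0.45, -1, 0], [0.45, -1, 0], [0.45, -1, 0], [0.45, -1, 0], [0.45, -1, 0], [0, 0, 0], [0, 0, 0]], rotation=[[0, 0, 0], [0, 0, 0], [0, 0, 0], [0, 0, 0], [0, 0, 0], [0, 0, 0], [0, 0, 0], [0, 0, 0], [0, 0, 0], [0, 0, 0], [0, 0, 0], [0, 0, 0]], grip=[-1, -1, -1, -1, -1, -1, -1, -1, -1, -1, -1, -1])

```text
time: 31.0
ee_pos: [0.5737, -0.2578, 0.2077]
tcp_rot: [-180.0, -0.0, 92.9]
wrist_force: [0.3, 0.4, -0.0]
opening: 0.0855
grasp_force: 0.0
```

```bash
python3 - <<'E'
from h import *
o=bot.get_obs();print(o['time'],o['ee_pos'],o['tcp_rot'],o['opening'])
m=bot.camera_model('wrist');im=bot.camera('wrist');cv2.imwrite('pics/w11.png',im)
print('pred',proj(m,[[.566,-.2645,.085],[.566,-.2645,0]]))
h=cv2.cvtColor(im,cv2.COLOR_BGR2HSV);M=cv2.inRange(h,(0,35,60),(12,140,255))|cv2.inRange(h,(170,35,60),(180,140,255))
for c in cv2.findContours(M,0,2)[0]:
    if cv2.contourArea(c)>600: print(cv2.contourArea(c),cv2.boundingRect(c),cv2.minEnclosingCircle(c))
t=bot.camera('top');cv2.imwrite('pics/t11.png',t);mt=bot.camera_model('top')
h=cv2.cvtColor(t,cv2.COLOR_BGR2HSV);M=cv2.inRange(h,(15,60,90),(35,255,255));M[:,320:]=0
for c in cv2.findContours(M,0,2)[0]:
    if cv2.contourArea(c)>300:
        r=cv2.minAreaRect(c);b=ray(mt,cv2.boxPoints(r),.092);print('deck',b.mean(0),r)
E
```

```text
31.0 [ 0.57371221 -0.25782845  0.2076783 ] [-1.79987768e+02 -1.68810812e-02  9.29082938e+01] 0.08549210223105003
pred [[248.00255836 187.30539398]
 [249.8898193  163.22273958]]
2954.5 (220, 142, 59, 69) ((252.13241577148438, 176.36073303222656), 34.60843276977539)
deck [ 0.47139073 -0.01341674  0.092     ] ((255.13902282714844, 218.2541046142578), (24.353673934936523, 93.1583480834961), 87.87889862060547)
```

Request:
carry_out(linear=[[-0.33, -0.27, -0.3], [0, 0, -0.9], [0, 0, -1], [0, 0, -1], [0, 0, -1], [0, 0, -1], [0, 0, -1], [0, 0, -1], [0, 0, -0.8], [0, 0, -0.4], [0, 0, 0], [0, 0, 0]], rotation=[[0, 0, 0], [0, 0, 0], [0, 0, 0], [0, 0, 0], [0, 0, 0], [0, 0, 0], [0, 0, 0], [0, 0, 0], [0, 0, 0], [0, 0, 0], [0, 0, 0], [0, 0, 0]], grip=[-1, -1, -1, -1, -1, -1, -1, -1, -1, -1, -1, -1])

```text
time: 32.3
ee_pos: [0.5675, -0.2632, 0.0403]
tcp_rot: [180.0, 0.0, 93.0]
wrist_force: [0.8, 0.9, 0.5]
opening: 0.0856
grasp_force: 0.0
```

Request:
carry_out(linear=[[0, 0, 0], [0, 0, 0], [0, 0, 0], [0, 0, 0], [0, 0, 0], [0, 0, 0], [0, 0, 0]], rotation=[[0, 0, 0], [0, 0, 0], [0, 0, 0], [0, 0, 0], [0, 0, 0], [0, 0, 0], [0, 0, 0]], grip=[1, 1, 1, 1, 1, 1, 1], grip_force=45)

```text
time: 33.0
ee_pos: [0.5675, -0.2633, 0.0406]
tcp_rot: [179.9, 0.0, 92.9]
wrist_force: [-2.6, 1.2, 6.2]
opening: 0.0535
grasp_force: 47.1
```

Request:
carry_out(linear=[[0, 0, 0.3], [0, 0, 0.8], [0, 0, 1], [0, 0, 1], [0, 0, 1], [0, 0, 1], [0, 0, 1], [0, 0, 1], [0, 0, 0.9], [-0.368, 0.963, 0], [-0.368, 0.963, 0], [-0.368, 0.963, 0]], rotation=[[0, 0, 0], [0, 0, 0], [0, 0, 0], [0, 0, 0], [0, 0, 0], [0, 0, 0], [0, 0, 0], [0, 0, 0], [0, 0, 0], [0, 0, 0], [0, 0, 0], [0, 0, 0]], grip=[1, 1, 1, 1, 1, 1, 1, 1, 1, 1, 1, 1])

```text
time: 34.2
ee_pos: [0.5449, -0.2048, 0.2007]
tcp_rot: [179.9, 0.0, 92.9]
wrist_force: [0.1, 0.2, -0.9]
opening: 0.0534
grasp_force: 47.8
```

Request:
carry_out(linear=[[-0.368, 0.963, 0], [-0.368, 0.963, 0], [-0.368, 0.963, 0], [-0.368, 0.963, 0], [-0.368, 0.963, 0], [-0.368, 0.963, 0], [-0.368, 0.963, 0], [-0.368, 0.963, 0], [-0.368, 0.963, 0], [-0.368, 0.963, 0], [0, 0, 0], [0, 0, 0]], rotation=[[0, 0, 0], [0, 0, 0], [0, 0, 0], [0, 0, 0], [0, 0, 0], [0, 0, 0], [0, 0, 0], [0, 0, 0], [0, 0, 0], [0, 0, 0], [0, 0, 0], [0, 0, 0]], grip=[1, 1, 1, 1, 1, 1, 1, 1, 1, 1, 1, 1])

```text
time: 35.4
ee_pos: [0.4716, -0.0126, 0.2005]
tcp_rot: [179.9, 0.0, 93.0]
wrist_force: [0.8, -0.6, -0.6]
opening: 0.0535
grasp_force: 47.8
```

Request:
carry_out(linear=[[0, 0, -0.7], [0, 0, -1], [0, 0, -0.8], [0, 0, -0.4], [0, 0, -0.2], [0, 0, 0], [0, 0, 0]], rotation=[[0, 0, 0], [0, 0, 0], [0, 0, 0], [0, 0, 0], [0, 0, 0], [0, 0, 0], [0, 0, 0]], grip=[1, 1, 1, 1, 1, 1, 1])

```text
time: 36.1
ee_pos: [0.4718, -0.0129, 0.138]
tcp_rot: [180.0, 0.0, 92.9]
wrist_force: [0.7, -0.5, -1.2]
opening: 0.0533
grasp_force: 47.8
```

Request:
carry_out(linear=[[0, 0, -0.1], [0, 0, -0.08], [0, 0, 0], [0, 0, 0]], rotation=[[0, 0, 0], [0, 0, 0], [0, 0, 0], [0, 0, 0]], grip=[1, 1, 1, 1])

```text
time: 36.5
ee_pos: [0.4715, -0.0127, 0.134]
tcp_rot: [180.0, 0.0, 93.0]
wrist_force: [-0.5, -0.3, -2.2]
opening: 0.0533
grasp_force: 47.8
```

Request:
carry_out(linear=[[0, 0, -0.07], [0, 0, 0], [0, 0, 0]], rotation=[[0, 0, 0], [0, 0, 0], [0, 0, 0]], grip=[1, 1, 1])

```text
time: 36.8
ee_pos: [0.4716, -0.0127, 0.1326]
tcp_rot: [180.0, 0.0, 93.0]
wrist_force: [-0.2, 1.0, -0.4]
opening: 0.0535
grasp_force: 47.8
```

Request:
carry_out(linear=[[0, 0, -0.06], [0, 0, 0], [0, 0, 0]], rotation=[[0, 0, 0], [0, 0, 0], [0, 0, 0]], grip=[1, 1, 1])

```text
time: 37.1
ee_pos: [0.4716, -0.0127, 0.1325]
tcp_rot: [179.9, 0.0, 92.9]
wrist_force: [-3.1, 1.3, 9.8]
opening: 0.0535
grasp_force: 48.5
```

Contact, so I'll release and retreat upward.

Request:
carry_out(linear=[[0, 0, 0.04], [0, 0, 0], [0, 0, 0], [0, 0, 0], [0, 0, 0], [0, 0, 0.2], [0, 0, 0.5], [0, 0, 1], [0, 0, 1], [0, 0, 1], [0, 0, 1], [0, 0, 1]], rotation=[[0, 0, 0], [0, 0, 0], [0, 0, 0], [0, 0, 0], [0, 0, 0], [0, 0, 0], [0, 0, 0], [0, 0, 0], [0, 0, 0], [0, 0, 0], [0, 0, 0], [0, 0, 0]], grip=[1, -1, -1, -1, -1, -1, -1, -1, -1, -1, -1, -1])

```text
time: 38.3
ee_pos: [0.4715, -0.0127, 0.2479]
tcp_rot: [179.9, 0.0, 92.9]
wrist_force: [0.6, -0.1, 0.3]
opening: 0.0853
grasp_force: 0.0
```

Request:
carry_out(linear=[[0, -1, 0.5], [0, -1, 0], [0, -1, 0], [0, -1, 0], [0, -1, 0], [0, -1, 0], [0, -1, 0], [0, -1, 0], [0, 0, 0], [0, 0, 0]], rotation=[[0, 0, 0], [0, 0, 0], [0, 0, 0], [0, 0, 0], [0, 0, 0], [0, 0, 0], [0, 0, 0], [0, 0, 0], [0, 0, 0], [0, 0, 0]], grip=[-1, -1, -1, -1, -1, -1, -1, -1, -1, -1])

```text
time: 39.3
ee_pos: [0.4715, -0.1728, 0.2566]
tcp_rot: [180.0, -0.0, 92.9]
wrist_force: [-0.3, 0.1, 0.1]
opening: 0.0855
grasp_force: 0.0
```

```bash
python3 - <<'E'
from h import *
o=bot.get_obs();print(o['time'],o['ee_pos'],o['wrist_force'])
t=bot.camera('top');m=bot.camera_model('top')
print(proj(m,[[.4716,-.0127,.177],[.4716,-.0127,.092]]))
h=cv2.cvtColor(t,cv2.COLOR_BGR2HSV)
Y=cv2.inRange(h,(15,60,60),(35,255,255));Y[:,320:]=0;Y[:190]=0
ys,xs=np.nonzero(Y);print('deck bbox',xs.min(),xs.max(),ys.min(),ys.max())
B=((Y==0)).astype('uint8');B[:ys.min()]=0;B[ys.max()+1:]=0;B[:,:xs.min()]=0;B[:,xs.max()+1:]=0
for c in cv2.findContours(B,0,2)[0]:
    if cv2.contourArea(c)>150: print(cv2.contourArea(c),cv2.boundingRect(c))
E
```

```text
39.3 [ 0.4714715  -0.17280301  0.25659133] [-0.29332489  0.08013742  0.10643386]
[[255.40323287 217.81390012]
 [254.92893284 218.13159654]]
deck bbox 107 319 200 383
37870.5 (107, 200, 213, 184)
```

```bash
python3 - <<'E'
from h import *
t=bot.camera('top');a=cv2.imread('pics/t11.png')
r=(slice(195,240),slice(200,290));M=(cv2.absdiff(t,a)[r].max(2)>35).astype('uint8')
for c in cv2.findContours(M,0,2)[0]:
    if cv2.contourArea(c)>60: print('beaker?',cv2.contourArea(c),np.add(cv2.boundingRect(c),(200,195,0,0)),cv2.fitEllipse(c))
h=cv2.cvtColor(t,cv2.COLOR_BGR2HSV);Y=cv2.inRange(h,(15,60,60),(35,255,255))
for c in cv2.findContours(Y[195:245,195:325].copy(),0,2)[0]:
    if cv2.contourArea(c)>60: print('deck',np.add(cv2.boundingRect(c),(195,195,0,0)),cv2.contourArea(c))
E
```

```text
beaker? 345.0 [245 207  23  23] ((56.099266052246094, 22.89798927307129), (20.23683738708496, 22.99964141845703), 131.8695831298828)
beaker? 286.5 [265 206  25  34] ((80.435791015625, 26.415769577026367), (13.706503868103027, 40.56981658935547), 36.28858184814453)
beaker? 75.0 [279 195  11  10] ((84.4769515991211, 4.72900915145874), (9.692673683166504, 22.15692710876465), 4.353999614715576)
deck [209 205  94  28] 1636.5
```

```bash
python3 -c "
from workcell import bot
print(bot.job_done())"
```

```text
the job is handed in; nothing more can be done
None
```

I handed the job in: both pink cups are on their coasters, the board lies flat over all four pins, and the pink beaker stands upright on the middle of the board. The hand-in returned no verdict; force readings and the cameras agree with this result.

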